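# Light, live view, picture: work the microscope camera's controls

## Task

Take a picture of the seeds by working the microscope's controls with the closed fingertips: first switch the lamp on by pushing the raised, orange-marked end of the white rocker on the grey lamp box down until the rocker is fully over, then push the blue key on the black console fully in (it stays in), and last press the green key all the way down, hold it there for about a second, and let it come back up. Keep to that order and do not press the red key. Only press: pick nothing up, and leave the vials, dish, jar, forceps and sieve standing where they are.

Things in the scene. Friction and masses are not known exactly. Their poses are not given: they have to be found in the camera images.
- lamp_box: grey lamp driver box, fixed, 170 (x) x 130 (y) x 70 mm tall. Origin: centre of its underside on the table, x axis along its length, z up. The rocker lies on its top along x, its pivot 20 mm from the centre towards +x; the end that has to go down is the one towards the box's +x.
- rocker_pivot (a point): pivot of the rocker, fixed in the lamp box, 82 mm above the table; its x axis runs along the rocker towards the end that must be pushed down, y is the pivot's axis. The black frame round the rocker (80 x 46 mm) is 73 mm above the table.
- rocker_press (a point): point on the upper face of the white rocker paddle (64 long x 32 wide x 10 mm thick, pivot in the middle of its thickness), in the middle of the orange mark, 24 mm along the paddle from the pivot; the paddle ends 8 mm farther out. It moves with the rocker: about 92 mm above the table when off, about 82 mm when fully over.
- rocker (a joint): rocker angle in rad: 0 = off (marked end raised 0.22 rad above level), 0.44 = fully over, on (marked end 0.22 rad below level). Friction of 0.06 N m holds it where it is left; there is no spring. A flat fingertip ends up bearing on its inner edge, so it has to follow the paddle down: about 4 mm deeper than the height of the pressed point when fully over does no harm, as the stop takes it.
- console: black camera console, fixed, 120 (x) x 230 (y) x 45 mm tall. Origin: centre of its underside on the table, y axis along its length, z up. The row of three keys lies along its y, 10 mm from the centre towards its -x.
- live_key (a joint): the blue key. 28 mm square cap, 17 mm tall, that slides straight down in a flat grey 44 mm collar on the console. Joint value: depth pressed in m, 0 = fully up, 0.008 = fully in. No spring: friction of 3 N holds it where it is left, so it stays in.
- live_key_top (a point): centre of the top face of the blue key's cap; z points up; it moves down with the cap. Fully up it is 65 mm above the table (12 mm above the collar's top face), fully in 57 mm (4 mm above the collar). Neighbouring keys are 70 mm apart in a row along the console, in any order of colours.
- shutter_key (a joint): the green key. 28 mm square cap, 17 mm tall, that slides straight down in a flat grey 44 mm collar on the console. Joint value: depth pressed in m, 0 = fully up, 0.008 = fully in. Sprung: 1.5 N to start, 5.1 N fully in; comes back up when released.
- shutter_key_top (a point): centre of the top face of the green key's cap; z points up; it moves down with the cap. Fully up it is 65 mm above the table (12 mm above the collar's top face), fully in 57 mm (4 mm above the collar). Neighbouring keys are 70 mm apart in a row along the console, in any order of colours.
- erase_key (a joint): the red key, not to be pressed. 28 mm square cap, 17 mm tall, that slides straight down in a flat grey 44 mm collar on the console. Joint value: depth pressed in m, 0 = fully up, 0.008 = fully in. Sprung like the green key.
- erase_key_top (a point): centre of the top face of the red key's cap; z points up; it moves down with the cap. Fully up it is 65 mm above the table (12 mm above the collar's top face), fully in 57 mm (4 mm above the collar). Neighbouring keys are 70 mm apart in a row along the console, in any order of colours.
- vial_amber: loose amber glass vial with a black cap, 26 mm across, 55 mm tall, standing between lamp box and console; origin at the centre of its foot, z up.
- vial_clear: loose clear glass vial with a white cap, 26 mm across, 55 mm tall, standing nearer the robot; origin at the centre of its foot, z up.
- seed_dish: loose closed dish of dark seeds, 92 mm across, 15 mm tall; origin at the centre of its underside.
- sample_jar: loose glass jar with a red cap, 60 mm across, 85 mm tall; origin at the centre of its foot, z up.
- forceps: loose steel forceps lying flat, about 143 mm long along their x axis, 15 mm wide, 8 mm tall; origin at the underside, in the middle.
- sieve: loose brass sieve, 156 mm across, 50 mm tall; origin at the centre of its underside.

How it is judged:
On the way, in this order (a step that is already met when the one before it is completed fails the run):
1. the rocker is fully over: lamp on (value of joint rocker above 0.38 rad), for 0.1 s.
2. the blue key is fully in (value of joint live_key above 0.0065 m), for 0.1 s.
3. the green key is held fully down (value of joint shutter_key above 0.0065 m), for 0.6 s.
4. the green key is back up (value of joint shutter_key below 0.0015 m), for 0.1 s.
At the end, for the whole second after the job is handed in: rocker fully over (at least 0.38 of 0.44 rad), blue key in (at least 6.5 of 8 mm), green and red keys up (within 1.5 mm), after the green key was held at least 6.5 mm down for 0.6 s; every loose thing within 30 mm of where it stood (value of joint rocker above 0.38 rad and value of joint live_key above 0.0065 m and value of joint each of shutter_key, erase_key below 0.0015 m and distance of each of vial_amber, vial_clear, seed_dish, sample_jar, forceps, sieve from where it was at the start of the episode below 0.03 m); the robot touches nothing.
It fails at once if the blue key is pressed (over 3 mm) before the lamp is on (value of joint live_key above 0.003 m and value of joint rocker below 0.36 rad).
It fails at once if the green key is pressed (over 3 mm) before the lamp is on and the blue key is in (value of joint shutter_key above 0.003 m and (value of joint rocker below 0.36 rad or value of joint live_key below 0.006 m)).
It fails at once if the red key is pressed (over 3 mm) (value of joint erase_key above 0.003 m).
It fails at once if a loose thing is shifted, lifted or carried more than 30 mm (distance of any of vial_amber, vial_clear, seed_dish, sample_jar, forceps, sieve from where it was at the start of the episode above 0.03 m).
It fails at once if a vial or the jar is tipped over (angle between any of vial_amber, vial_clear, sample_jar's own z axis and vertical above 0.5 rad).
It also fails if it takes over 51 s, if anything falls off the work surface, if the arm or the gripper's body presses on something with over 40 N, if the wrist force passes 120 N, or if a joint passes its speed limit or range.

## Robot

A 6-joint arm with a two-finger parallel gripper is mounted at the origin on the work surface. World frame = base frame: x ahead of the robot, y to its left, z up, the work surface at z = 0. Lengths are in m, angles in rad, forces in N, time in s.
With the tool pointing down it reaches from about 0.35 to 0.975 m from the base axis. Payload 4.9 kg.
Tool frame: the origin (TCP) lies at the very end of the fingers, on their centre line; the grasp point (between the pads) lies 19 mm behind it (ctrl.grip_point_offset is the distance from the TCP to the grasp point, in m); z points along the fingers, y is the line along which they close (so a half turn about z gives the same grasp; the last joint's range is limited). The gripper opens to 85 mm and grips with 20 to 120 N. Pads are 22 mm wide; open, the fingers measure 114 mm over their backs; the gripper's body (76 mm by 85 mm) begins 54 mm behind the grasp point. The pads swing forward as they close: fully open they stand 13 mm farther back than shut.
Start: joints at [1.036, 0.053, 1.613, -0, 1.476, -0.119], TCP at [0.252, 0.572, 0.2] pointing down, gripper open.
Joint ranges: [-3.01, 3.01], [-1.01, 2.22], [0.06, 2.58], [-1.02, 4.17], [0.09, 2.62], [-3.14, 3.14]. Speed limits (rad/s): [2.57, 2.57, 3.14, 3.14, 3.14, 3.14].

## Interface

Orientations are given as a rotation vector (axis times angle).
In Python, from station import ctrl gives the robot as it stands.
- The arm moves only by the tool send_rows, never from a script. Its argument "rows" is a list of rows, each a list of 3 entries, a list of its own where there are three numbers: the finger opening in cm, from 0 to 8.54, then the shift along the tool's x, y, z in cm, then the turn about the tool's z in degrees. A call has 1 to 10 rows; each row shifts and turns the commanded pose from where the row before left it, along the tool's axes as they then stand; what a row does not reach is not made up. A row lasts 1/8 s, in which the tool goes at most 62.5 mm and 10.7 degrees, less where a joint would pass 70% of its speed; a pose out of reach is approached as far as the arm can. A call with a gripper value outside its range is refused whole. The fingers move at their own pace and stop on an object; "newtons" is the grip in N (left out, the last holds). Time passes only in rows, so rows that do not move let the fingers close. It gives the time, the measured TCP pose, the force, the opening and the grip force at its end, in the units of the state.
- ctrl.get_obs(): the state, without advancing time (a new reading comes with each control period).
- ctrl.get_image(name): name is "scene" or "side" or "wrist"; returns a dict with "frame" (400x640x3 uint8, red, green, blue), "range_z" (400x640 float32, m along the optical axis (not along the pixel's ray), 0 where there is no reading), "fx", "fy", "cx", "cy" (pixels), "k1" (the pictures are not rectified: a ray, as slopes to the right and down, at radius r is drawn at 1 + k1 r^2 times it, then the intrinsics apply), "cam_to_world" (4x4, takes a point from camera to world coordinates). Camera axes: x right, y down, z forward; pixel columns grow to the right and rows downward; lengths in m; the calibration is good to about 2 mm. A picture is of the moment at which its call begins.
- ctrl.finish_job(): hands the job in; it is judged then, once.
The state is a dict: "t": time; "q": joint angles; "dq": joint speeds; "effort": joint torques, N m; "tool_pos": TCP position; "tool_rot": TCP orientation; "contact_force": force on the tool from outside, world axes, zero at the start; "wrist_torque": the same for the moment, N m; "opening": finger opening in m; "grip_force": force on a finger pad.
Only numpy, scipy, OpenCV 4.12 (cv2) and the standard library are available. Lean on these libraries where they do the work, as an engineer would, in place of code of your own. Each camera call takes 0.05 s, during which the arm holds its last target. There are 200 camera calls.

## Working session

There is one attempt and no reset: what is moved stays moved. The work goes in short steps, Python scripts to look and compute and a tool call to move; the robot and the scene stay as the last step left them, time stands still between calls to the robot, and variables do not carry over. Pictures are saved under pics/ and viewed, at most 10 in all, crops included, and the job is handed in when it is done.

Besides the shell and the picture viewer there is one more tool, called after "Emit:" by a JSON object that holds its "op" and its "data", one argument or row to a line. send_rows: Moves the arm, as the interface text tells. Its arguments: {"type":"object","properties":{"rows":{"type":"array","items":{"type":"array"}},"newtons":{"type":"number"}},"required":["rows"]}

```bash
mkdir -p pics
cat > h.py <<'E'
import numpy as np, cv2
from station import ctrl
def cloud(im):
    z=im["range_z"]; h,w=z.shape
    K=np.array([[im["fx"],0,im["cx"]],[0,im["fy"],im["cy"]],[0,0,1.]])
    u,v=np.meshgrid(np.arange(w),np.arange(h))
    p=np.stack([u,v],-1).reshape(-1,1,2).astype(np.float64)
    s=cv2.undistortPoints(p,K,np.array([im["k1"],0,0,0.]),).reshape(h,w,2)
    c=np.dstack([s*z[...,None],z]); T=np.array(im["cam_to_world"])
    P=c@T[:3,:3].T+T[:3,3]; P[z==0]=np.nan
    return P
E
python3 - <<'E'
from h import *
for n in("scene","side"):
    im=ctrl.get_image(n); cv2.imwrite(f"pics/{n}0.png",im["frame"][...,::-1])
    np.savez(f"{n}0.npz",P=cloud(im),f=im["frame"]); print(n,np.round(im["cam_to_world"],2).tolist(),im["k1"])
o=ctrl.get_obs();print(o)
E
```

```text
scene [[-0.65, 0.47, -0.6, 1.2], [0.76, 0.41, -0.5, 0.4], [0.01, -0.78, -0.62, 0.75], [0.0, 0.0, 0.0, 1.0]] -0.03913756233297118
side [[0.99, -0.06, 0.14, 0.42], [-0.15, -0.47, 0.87, -0.98], [0.01, -0.88, -0.47, 0.56], [0.0, 0.0, 0.0, 1.0]] -0.051572322568546894
{'t': 0.1, 'q': array([ 1.03596025e+00,  5.33198761e-02,  1.61413209e+00,  3.19470629e-06,
        1.47599563e+00, -1.18996749e-01]), 'dq': array([ 0.00081849, -0.00195858, -0.00232444, -0.00086598,  0.00128337,
        0.00138041]), 'effort': array([ 4.64693749e-04, -3.94901597e+01, -3.71363032e+01, -1.32874502e-04,
        3.94620394e-03, -2.57784343e-06]), 'tool_pos': array([0.25215734, 0.57120874, 0.1984827 ]), 'tool_rot': array([-6.48379331e-01, -3.07334342e+00,  2.75729532e-03]), 'contact_force': array([-0.31276164, -0.06454213, -0.28743242]), 'wrist_torque': array([ 0.02944854, -0.01297114, -0.03592733]), 'grip_force': 0.0, 'opening': 0.08532066352843533}
```

View pics/scene0.png

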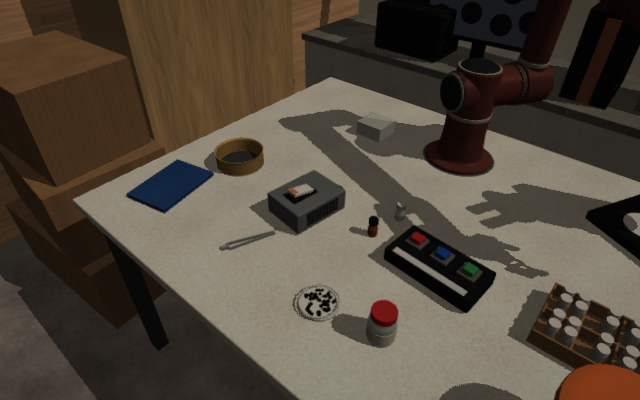

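View pics/side0.png

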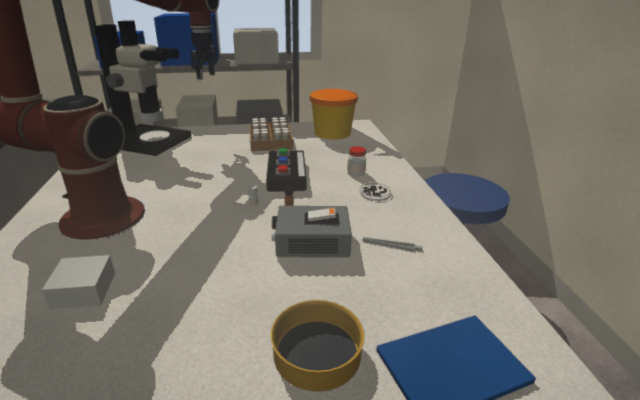

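The scene view shows the red, blue and green keys at about (418,239), (444,254) and (471,269), with the rocker at (301,191) and its orange end on the left. In the side view the rocker is at (320,214) with the orange mark on its right (+x side), and the keys are near (284,160). The amber vial stands between the box and the console.

```bash
cat > m.py <<'E'
from h import *
def ray(im,uv,h):
    K=np.array([[im["fx"],0,im["cx"]],[0,im["fy"],im["cy"]],[0,0,1.]])
    s=cv2.undistortPoints(np.array(uv,float).reshape(-1,1,2),K,np.array([im["k1"],0,0,0.])).reshape(-1,2)
    T=np.array(im["cam_to_world"]); d=np.c_[s,np.ones(len(s))]@T[:3,:3].T; o=T[:3,3]
    return o+d*((h-o[2])/d[:,2])[:,None]
def run():
  for n,kb,rb in(("scene",(395,225,490,290),(280,178,322,205)),("side",(272,145,296,178),(300,203,345,226))):
    im=ctrl.get_image(n); hsv=cv2.cvtColor(im["frame"],cv2.COLOR_RGB2HSV); H,S,V=cv2.split(hsv); P=cloud(im)
    H=H.astype(int)
    M={"red":((H<8)|(H>172))&(S>140)&(V>60),"green":(H>45)&(H<85)&(S>100)&(V>50),"blue":(H>95)&(H<130)&(S>120)&(V>50),
       "orange":(H>4)&(H<22)&(S>130)&(V>90),"white":(S<60)&(V>140)}
    for k,m in M.items():
        b=rb if k in("orange","white") else kb
        mm=np.zeros(m.shape,np.uint8); mm[b[1]:b[3],b[0]:b[2]]=m[b[1]:b[3],b[0]:b[2]]
        c,l,st,ce=cv2.connectedComponentsWithStats(mm)
        if c<2: print(n,k,"none");continue
        i=1+np.argmax(st[1:,4]); sel=l==i; Q=P[sel]; top=Q
        if k in M and k not in("orange","white"):
            top=Q[Q[:,2]>np.nanmax(Q[:,2])-0.005]
        h={"orange":.092,"white":.087}.get(k,.065)
        lo,hi=np.nanpercentile(top,3,0),np.nanpercentile(top,97,0)
        print(n,k,st[i].tolist(),"ray",ray(im,ce[i],h)[0].round(4),"cloud med",np.nanmedian(top,0).round(4),"mid",((lo+hi)/2).round(4),"ext",(hi-lo).round(3))
    # planes: console top and lamp top
    for nm,z0,z1,b in(("console",.040,.049,(375,215,505,315) if n=="scene" else (258,140,315,198)),("lamp",.066,.0715,(260,160,352,235) if n=="scene" else (265,195,360,262))):
        Q=P[b[1]:b[3],b[0]:b[2]].reshape(-1,3); Q=Q[(Q[:,2]>z0)&(Q[:,2]<z1)]
        r=cv2.minAreaRect((Q[:,:2]*1000).astype(np.float32)); print(n,nm,r,len(Q))
if __name__=="__main__": run()
E
python3 m.py
```

```text
scene red [411, 232, 15, 13, 107] ray [0.4966 0.1221 0.065 ] cloud med [0.4975 0.1215 0.0658] mid [0.4969 0.1204 0.0661] ext [0.023 0.023 0.003]
scene green [463, 262, 16, 14, 115] ray [0.5081 0.2605 0.065 ] cloud med [0.51   0.26   0.0668] mid [0.5085 0.2597 0.0668] ext [0.024 0.025 0.004]
scene blue [436, 247, 15, 13, 105] ray [0.5034 0.1912 0.065 ] cloud med [0.5041 0.1898 0.0661] mid [0.5031 0.1894 0.0664] ext [0.024 0.024 0.004]
scene orange [290, 189, 8, 5, 20] ray [ 0.5825 -0.203   0.092 ] cloud med [ 0.5829 -0.202   0.0926] mid [ 0.5835 -0.2028  0.0934] ext [0.01  0.021 0.004]
scene white [294, 185, 18, 8, 83] ray [ 0.5541 -0.1963  0.087 ] cloud med [ 0.5545 -0.1962  0.0875] mid [ 0.5542 -0.1963  0.0871] ext [0.039 0.027 0.009]
scene console ((511.5141296386719, 155.4768524169922), (296.3828125, 122.65837860107422), 85.65821838378906) 2767
scene lamp ((541.240234375, -194.11082458496094), (133.8745880126953, 171.98220825195312), 81.49916076660156) 983
side red [278, 165, 10, 7, 48] ray [0.4959 0.1133 0.065 ] cloud med [0.4952 0.1143 0.0651] mid [0.4955 0.115  0.0646] ext [0.024 0.022 0.004]
side green [279, 148, 8, 5, 32] ray [0.5082 0.2551 0.065 ] cloud med [0.5094 0.2556 0.0652] mid [0.5079 0.2544 0.0652] ext [0.023 0.025 0.004]
side blue [279, 157, 8, 4, 30] ray [0.5018 0.1826 0.065 ] cloud med [0.5013 0.1869 0.0639] mid [0.5023 0.187  0.0632] ext [0.022 0.023 0.004]
side orange [330, 208, 4, 5, 17] ray [ 0.5851 -0.2002  0.092 ] cloud med [ 0.5852 -0.1995  0.0916] mid [ 0.5851 -0.1997  0.0919] ext [0.009 0.017 0.003]
side white [308, 208, 27, 10, 159] ray [ 0.5549 -0.1997  0.087 ] cloud med [ 0.5551 -0.1976  0.0856] mid [ 0.5566 -0.188   0.0814] ext [0.05  0.054 0.02 ]
side console ((511.9912414550781, 203.1868133544922), (439.4285583496094, 134.5390167236328), 89.95465850830078) 849
side lamp ((541.3463745117188, -196.44219970703125), (130.9833526611328, 170.35415649414062), 82.36116790771484) 1643
```

The measured points fit what is given: key spacing is 70 mm, cap height about 65 mm, lamp box 171 x 131 mm, and the orange mark 24 mm from the computed pivot. I'll close the fingers and align them with the rocker (yaw about -8°).

Emit:
{"op": "send_rows", "data": {
  "rows": [
    [0,[0,0,0],-8],
    [0,[0,0,0],-8],
    [0,[0,0,0],0],
    [0,[0,0,0],0],
    [0,[0,0,0],0],
    [0,[0,0,0],0]
  ],
  "newtons": 20
}}

```text
t: 0.95
tool_pos: [0.2525, 0.5717, 0.1996]
tool_rot: [0.215, 3.134, 0.0]
contact_force: [0.0, 0.4, -0.4]
opening: -0.0001
grip_force: 0.0
```

```bash
cat > to.py <<'E'
import sys,numpy as np
from station import ctrl
from scipy.spatial.transform import Rotation as R
o=ctrl.get_obs(); r=R.from_rotvec(o["tool_rot"])
print("t",o["t"],"pos",o["tool_pos"].round(4),"F",o["contact_force"].round(1),"open",round(o["opening"],4),"yaw x",r.as_matrix()[:,0].round(3),"z",r.as_matrix()[:,2].round(3))
for a in sys.argv[1:]:
    p=np.array(eval(a)); print(a,"tool cm",(r.inv().apply(p-o["tool_pos"])*100).round(2))
E
python3 to.py "(.584,-.201,.2)" "(.584,-.201,.11)"
```

```text
t 0.95 pos [0.2525 0.5717 0.1996] F [ 0.   0.4 -0.4] open -0.0001 yaw x [-0.991  0.137 -0.   ] z [ 0.  0. -1.]
(.584,-.201,.2) tool cm [-4.340e+01 -7.202e+01 -4.000e-02]
(.584,-.201,.11) tool cm [-43.4  -72.02   8.96]
```

Emit:
{"op": "send_rows", "data": {
  "rows": [
    [0,[-3.1,-5.14,0],0],
    [0,[-3.1,-5.14,0],0],
    [0,[-3.1,-5.14,0],0],
    [0,[-3.1,-5.14,0],0],
    [0,[-3.1,-5.14,0],0],
    [0,[-3.1,-5.14,0],0],
    [0,[-3.1,-5.14,0],0],
    [0,[-3.1,-5.14,0],0],
    [0,[-3.1,-5.14,0],0],
    [0,[-3.1,-5.14,0],0]
  ]
}}

```text
t: 2.2
tool_pos: [0.4902, 0.0184, 0.2]
tool_rot: [0.215, 3.133, 0.0]
contact_force: [0.0, 0.3, -0.2]
opening: -0.0001
grip_force: 0.0
```

Emit:
{"op": "send_rows", "data": {
  "rows": [
    [0,[-3.1,-5.14,0],0],
    [0,[-3.1,-5.14,0],0],
    [0,[-3.1,-5.14,0],0],
    [0,[-3.1,-5.14,0],0],
    [0,[0,0,3],0],
    [0,[0,0,3],0],
    [0,[0,0,3],0],
    [0,[0,0,0],0],
    [0,[0,0,0],0]
  ]
}}

```text
t: 3.32
tool_pos: [0.5851, -0.2006, 0.111]
tool_rot: [0.214, 3.133, -0.001]
contact_force: [-0.1, 0.1, -0.3]
opening: -0.0002
grip_force: 0.0
```

```bash
python3 to.py "(.584,-.201,.095)" "(.584,-.201,.078)"
python3 - <<'E'
from h import *
a=ctrl.get_image("scene")["frame"][130:260,220:400]; b=ctrl.get_image("side")["frame"][120:270,230:410]
b=b[:130]
cv2.imwrite("pics/c1.png",cv2.resize(np.hstack([a,b])[...,::-1],None,fx=2.2,fy=2.2))
E
```

```text
t 3.325 pos [ 0.5851 -0.2006  0.111 ] F [-0.1  0.1 -0.3] open -0.0002 yaw x [-0.991  0.136 -0.002] z [ 0.002 -0.001 -1.   ]
(.584,-.201,.095) tool cm [ 0.11 -0.06  1.6 ]
(.584,-.201,.078) tool cm [ 0.11 -0.06  3.3 ]
```

View pics/c1.png

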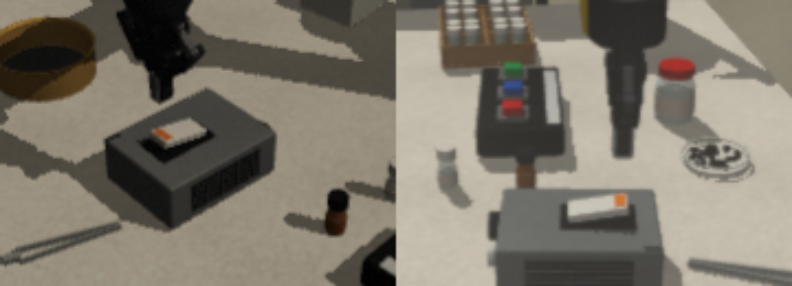

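The crop shows the fingertips above the orange mark, but further above it than 19 mm would suggest. I'll measure the tip's height from the depth data before pressing.

Run:
```python
from h import *
print(ctrl.get_obs()["tool_pos"])
for n in("scene","side"):
    im=ctrl.get_image(n); P=cloud(im); P0=np.load(f"{n}0.npz")["P"]
    m=(np.abs(P[...,0]-.585)<.06)&(np.abs(P[...,1]+.2)<.06)&(P[...,2]>.1)
    Q=P[m]; 
    for z in np.arange(.1,.2,.01):
        q=Q[(Q[:,2]>=z)&(Q[:,2]<z+.01)]
        if len(q): print(n,round(z,2),len(q),q.min(0).round(3),q.max(0).round(3))
    v,u=np.nonzero(m); print("lowest px",u[v>v.max()-3],v.max())
```

```text
[ 0.585699   -0.20076525  0.11191992]
scene 0.14 6 [ 0.584 -0.209  0.143] [ 0.595 -0.19   0.149]
scene 0.15 33 [ 0.579 -0.208  0.15 ] [ 0.598 -0.186  0.16 ]
scene 0.16 35 [ 0.58  -0.208  0.16 ] [ 0.598 -0.185  0.17 ]
scene 0.17 35 [ 0.58  -0.215  0.17 ] [ 0.596 -0.185  0.179]
scene 0.18 25 [ 0.573 -0.23   0.18 ] [ 0.599 -0.175  0.19 ]
scene 0.19 77 [ 0.574 -0.236  0.19 ] [ 0.602 -0.165  0.2  ]
lowest px [288 289 290 291 292 293 294 295 296 297 290 291 292 293 294 295 296 291
 292 293 294] 176
side 0.14 13 [ 0.574 -0.21   0.145] [ 0.594 -0.205  0.149]
side 0.15 39 [ 0.574 -0.216  0.15 ] [ 0.594 -0.204  0.16 ]
side 0.16 40 [ 0.574 -0.217  0.16 ] [ 0.594 -0.203  0.17 ]
side 0.17 40 [ 0.573 -0.216  0.171] [ 0.593 -0.204  0.18 ]
side 0.18 11 [ 0.57  -0.216  0.182] [ 0.589 -0.191  0.189]
side 0.19 46 [ 0.569 -0.236  0.191] [ 0.595 -0.192  0.2  ]
lowest px [328 329 330 331 332 333 334 335 336 337 328 329 330 331 332 333 334 335
 336 337 328 329 330 332 333 334 335 336 337] 191
```

Both views put the tip at z≈0.145 while the reported TCP is 0.112. I'll check the start pictures for the same offset, then step down 1 cm and measure again.

Emit:
{"op": "send_rows", "data": {
  "rows": [
    [0,[0,0,1],0],
    [0,[0,0,0],0],
    [0,[0,0,0],0],
    [0,[0,0,0],0]
  ]
}}

```text
t: 4.03
tool_pos: [0.5845, -0.2003, 0.0997]
tool_rot: [0.214, 3.134, -0.0]
contact_force: [-0.1, 0.4, -0.0]
opening: 0.0001
grip_force: 0.0
```

```bash
cat > tip.py <<'E'
from h import *
def tip(P,p,tag):
    m=(np.hypot(P[...,0]-p[0],P[...,1]-p[1])<.07)&(P[...,2]>.098)
    Q=P[m]
    if not len(Q): print(tag,"none");return
    z0=np.percentile(Q[:,2],1); q=Q[Q[:,2]<z0+.02]
    print(tag,"TCP",np.round(p,4),"tip z",Q[:,2].min().round(4),z0.round(4),"xy lo",q.min(0)[:2].round(4),"hi",q.max(0)[:2].round(4))
if __name__=="__main__":
    p=ctrl.get_obs()["tool_pos"]
    for n in("scene","side"):
        tip(np.load(f"{n}0.npz")["P"],[.252,.5715,.1985],n+" start"); tip(cloud(ctrl.get_image(n)),p,n)
    print(ctrl.get_obs()["q"].round(4),ctrl.grip_point_offset)
E
python3 tip.py
```

```text
scene start none
scene TCP [ 0.5845 -0.2003  0.0997] tip z 0.134 0.1511 xy lo [ 0.5759 -0.2149] hi [ 0.5958 -0.1836]
side start TCP [0.252  0.5715 0.1985] tip z 0.2426 0.2489 xy lo [0.221  0.5136] hi [0.2807 0.621 ]
side TCP [ 0.5845 -0.2003  0.0997] tip z 0.1315 0.1483 xy lo [ 0.5716 -0.2169] hi [ 0.594  -0.1934]
[-0.4505  0.1155  1.7176  0.      1.3082 -1.8847] 0.0187
```

The offset is constant: the real tips sit about 33 mm short of the reported TCP, and xy agrees. First contact should therefore come at a reported z of about 0.060. I'll descend in small steps and watch the force.

Emit:
{"op": "send_rows", "data": {
  "rows": [
    [0,[0,0,1.5],0],
    [0,[0,0,1],0],
    [0,[0,0,0.5],0],
    [0,[0,0,0],0],
    [0,[0,0,0],0]
  ]
}}

```text
t: 4.75
tool_pos: [0.5847, -0.2004, 0.0699]
tool_rot: [0.214, 3.134, -0.0]
contact_force: [0.2, 0.3, 0.8]
opening: 0.0001
grip_force: 0.0
```

Emit:
{"op": "send_rows", "data": {
  "rows": [
    [0,[0,0,0.3],0],
    [0,[0,0,0.3],0],
    [0,[0,0,0],0]
  ]
}}

```text
t: 5.12
tool_pos: [0.5842, -0.2001, 0.0632]
tool_rot: [-0.214, -3.134, -0.0]
contact_force: [1.4, -0.6, -1.0]
opening: -0.0001
grip_force: 0.0
```

Emit:
{"op": "send_rows", "data": {
  "rows": [
    [0,[0,0,0.3],0],
    [0,[0,0,0.2],0],
    [0,[0,0,0],0]
  ]
}}

```text
t: 5.5
tool_pos: [0.5849, -0.2004, 0.059]
tool_rot: [0.214, 3.133, -0.001]
contact_force: [1.5, -0.5, 1.4]
opening: -0.0001
grip_force: 0.7
```

Contact begins about where predicted. I'll follow the rocker down to a reported z of about 0.047 (tip at about 0.080).

Emit:
{"op": "send_rows", "data": {
  "rows": [
    [0,[0,0,0.2],0],
    [0,[0,0,0.2],0],
    [0,[0,0,0.2],0],
    [0,[0,0,0.2],0],
    [0,[0,0,0],0]
  ]
}}

```text
t: 6.12
tool_pos: [0.5859, -0.2007, 0.0517]
tool_rot: [0.214, 3.131, -0.001]
contact_force: [3.9, -0.3, 4.7]
opening: -0.0
grip_force: 2.6
```

Emit:
{"op": "send_rows", "data": {
  "rows": [
    [0,[0,0,0.2],0],
    [0,[0,0,0.2],0],
    [0,[0,0,0],0]
  ]
}}

```text
t: 6.5
tool_pos: [0.5861, -0.2007, 0.0512]
tool_rot: [0.214, 3.132, -0.001]
contact_force: [-4.2, 3.1, 20.0]
opening: -0.0003
grip_force: 9.5
```

The rise to 20 N at tip z ≈ 0.084 is the rocker's stop, as computed. I'll lift off and check.

Emit:
{"op": "send_rows", "data": {
  "rows": [
    [0,[0,0,0],0],
    [0,[0,0,-1],0],
    [0,[0,0,-3],0],
    [0,[0,0,-4],0],
    [0,[0,0,-3],0],
    [0,[0,0,0],0],
    [0,[0,0,0],0]
  ]
}}

```text
t: 7.38
tool_pos: [0.5831, -0.1997, 0.1542]
tool_rot: [-0.214, -3.131, -0.002]
contact_force: [0.7, -1.1, -0.2]
opening: 0.0
grip_force: 0.0
```

```bash
python3 to.py "(.5025,.188,.16)"; python3 m.py | egrep "orange|white|blue|red"
python3 - <<'E'
from h import *
a=ctrl.get_image("scene")["frame"][130:260,220:400]; b=ctrl.get_image("side")["frame"][140:270,230:410]
cv2.imwrite("pics/c2.png",cv2.resize(np.hstack([a,b])[...,::-1],None,fx=2.2,fy=2.2))
E
```

```text
t 7.375 pos [ 0.5831 -0.1997  0.1542] F [ 0.7 -1.1 -0.2] open 0.0 yaw x [-0.991  0.136  0.004] z [-0.004  0.001 -1.   ]
(.5025,.188,.16) tool cm [13.26 37.31 -0.49]
scene red [411, 232, 15, 13, 107] ray [0.4965 0.1219 0.065 ] cloud med [0.4971 0.1205 0.0658] mid [0.4967 0.1202 0.0661] ext [0.025 0.024 0.005]
scene blue [436, 247, 15, 13, 108] ray [0.5035 0.1911 0.065 ] cloud med [0.5031 0.1906 0.0663] mid [0.5036 0.1896 0.0669] ext [0.024 0.024 0.004]
scene orange [289, 191, 9, 7, 31] ray [ 0.5929 -0.1945  0.092 ] cloud med [ 0.5856 -0.2035  0.0829] mid [ 0.5848 -0.203   0.0832] ext [0.012 0.023 0.005]
scene white [293, 181, 19, 15, 126] ray [ 0.5533 -0.1984  0.087 ] cloud med [ 0.556  -0.196   0.0896] mid [ 0.5551 -0.1963  0.0894] ext [0.04  0.029 0.011]
side red [278, 165, 9, 6, 44] ray [0.4958 0.1144 0.065 ] cloud med [0.4947 0.1138 0.0647] mid [0.4954 0.1157 0.0647] ext [0.024 0.023 0.004]
side blue [279, 157, 8, 4, 30] ray [0.5018 0.1826 0.065 ] cloud med [0.5027 0.1846 0.0635] mid [0.5023 0.1861 0.0639] ext [0.022 0.024 0.004]
side orange [330, 212, 6, 5, 25] ray [ 0.5838 -0.2169  0.092 ] cloud med [ 0.5879 -0.1989  0.0814] mid [ 0.5887 -0.1985  0.0786] ext [0.014 0.02  0.01 ]
side white [308, 207, 23, 11, 145] ray [ 0.5558 -0.195   0.087 ] cloud med [ 0.5556 -0.1972  0.0884] mid [ 0.5554 -0.1966  0.0883] ext [0.046 0.032 0.011]
```

View pics/c2.png

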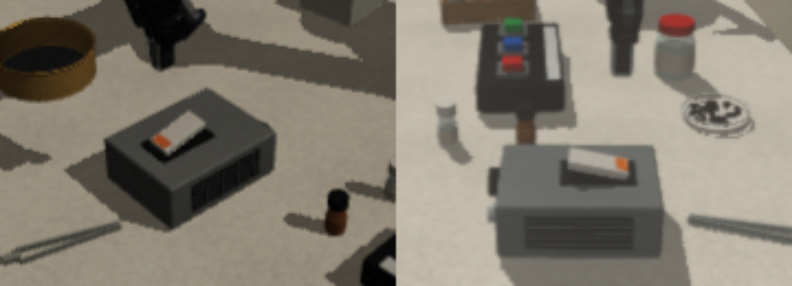

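The rocker is over: the orange mark is now at about 82 mm in both views, at (160,141) and (622,162) in the crop. Next is the blue key.

Emit:
{"op": "send_rows", "data": {
  "rows": [
    [0,[1.66,4.66,0],0],
    [0,[1.66,4.66,0],0],
    [0,[1.66,4.66,0],0],
    [0,[1.66,4.66,0],0],
    [0,[1.66,4.66,0],0],
    [0,[1.66,4.66,0],0],
    [0,[1.66,4.66,0],0],
    [0,[1.66,4.66,0],0],
    [0,[0,0,0],-3],
    [0,[0,0,0],0]
  ]
}}

```text
t: 8.82
tool_pos: [0.503, 0.1876, 0.1558]
tool_rot: [-0.131, -3.137, 0.001]
contact_force: [0.4, -0.1, -0.4]
opening: 0.0
grip_force: 0.0
```

Emit:
{"op": "send_rows", "data": {
  "rows": [
    [0,[0,0,3],0],
    [0,[0,0,3],0],
    [0,[0,0,2],0],
    [0,[0,0,0],0],
    [0,[0,0,0],0],
    [0,[0,0,0],0]
  ]
}}

```text
t: 9.57
tool_pos: [0.5048, 0.1874, 0.0782]
tool_rot: [0.132, 3.136, 0.001]
contact_force: [0.7, 0.2, -0.6]
opening: -0.0
grip_force: 0.0
```

```bash
python3 to.py "(.5025,.188,.032)"
python3 - <<'E'
from h import *
from tip import tip
p=ctrl.get_obs()["tool_pos"]
for n in("scene","side"): tip(np.where((cloud(ctrl.get_image(n))[...,2:]>.075),cloud(ctrl.get_image(n)),np.nan),p,n)
a=ctrl.get_image("scene")["frame"][170:320,360:520]; b=ctrl.get_image("side")["frame"][60:210,210:370]
cv2.imwrite("pics/c3.png",cv2.resize(np.hstack([a,b])[...,::-1],None,fx=2.4,fy=2.4))
E
```

```text
t 9.575 pos [0.5048 0.1874 0.0782] F [ 0.7  0.2 -0.6] open -0.0 yaw x [-0.996  0.084 -0.003] z [ 0.003  0.001 -1.   ]
(.5025,.188,.032) tool cm [0.25 0.04 4.62]
scene TCP [0.5048 0.1874 0.0782] tip z 0.1126 0.1332 xy lo [0.4982 0.1696] hi [0.5178 0.2037]
side TCP [0.5048 0.1874 0.0782] tip z 0.1101 0.1224 xy lo [0.4923 0.1697] hi [0.5112 0.1853]
```

View pics/c3.png

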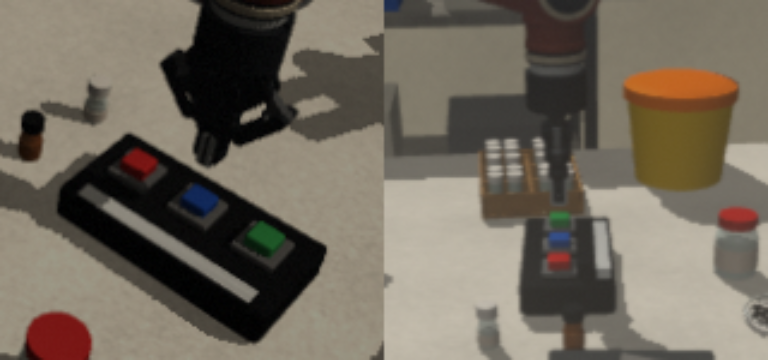

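The tips are over the blue key (tip z ≈ 0.111, offset unchanged), with xy centred to about 2 mm. Contact should come at a reported z of about 0.032 and fully in at about 0.024.

Emit:
{"op": "send_rows", "data": {
  "rows": [
    [0,[0.2,0,2],0],
    [0,[0,0,1.5],0],
    [0,[0,0,0.6],0],
    [0,[0,0,0],0],
    [0,[0,0,0],0]
  ]
}}

```text
t: 10.5
tool_pos: [0.5021, 0.1874, 0.036]
tool_rot: [0.132, 3.138, 0.0]
contact_force: [-0.4, 0.3, -0.2]
opening: -0.0
grip_force: 0.0
```

Emit:
{"op": "send_rows", "data": {
  "rows": [
    [0,[0,0,0.3],0],
    [0,[0,0,0.3],0],
    [0,[0,0,0.3],0],
    [0,[0,0,0],0]
  ]
}}

```text
t: 11.0
tool_pos: [0.5021, 0.1874, 0.0268]
tool_rot: [0.132, 3.138, 0.0]
contact_force: [0.8, 0.4, 2.0]
opening: 0.0
grip_force: 0.7
```

Emit:
{"op": "send_rows", "data": {
  "rows": [
    [0,[0,0,0.2],0],
    [0,[0,0,0.2],0],
    [0,[0,0,0],0]
  ]
}}

```text
t: 11.38
tool_pos: [0.5021, 0.1874, 0.025]
tool_rot: [-0.132, -3.139, 0.0]
contact_force: [-5.2, -1.7, 15.0]
opening: 0.0001
grip_force: 7.6
```

It stopped with 15 N at about the predicted depth. I'll lift and move to the green key at (0.508, 0.258).

Emit:
{"op": "send_rows", "data": {
  "rows": [
    [0,[0,0,0],0],
    [0,[0,0,-0.5],0],
    [0,[0,0,-2],0],
    [0,[0,0,-3],0],
    [0,[0,0,0],0],
    [0,[0,0,0],0]
  ]
}}

```text
t: 12.12
tool_pos: [0.5007, 0.1871, 0.0763]
tool_rot: [-0.132, -3.137, 0.001]
contact_force: [0.4, -0.3, -0.1]
opening: -0.0001
grip_force: 0.0
```

```bash
python3 to.py "(.508,.258,.036)"; python3 m.py | egrep "blue|red|green"; python3 tip.py | grep -v start
```

```text
t 12.125 pos [0.5007 0.1871 0.0763] F [ 0.4 -0.3 -0.1] open -0.0001 yaw x [-0.996  0.084  0.002] z [-0.002 -0.    -1.   ]
(.508,.258,.036) tool cm [-0.13  7.13  4.03]
scene red [411, 232, 15, 12, 97] ray [0.4952 0.1212 0.065 ] cloud med [0.4958 0.1204 0.066 ] mid [0.4962 0.1209 0.0663] ext [0.022 0.024 0.004]
scene green [463, 262, 16, 14, 115] ray [0.5081 0.2605 0.065 ] cloud med [0.51   0.2595 0.0671] mid [0.5091 0.2594 0.0675] ext [0.023 0.024 0.004]
scene blue [435, 249, 15, 12, 99] ray [0.5099 0.1926 0.065 ] cloud med [0.5042 0.19   0.0595] mid [0.5039 0.1899 0.0596] ext [0.024 0.024 0.004]
side red [278, 165, 9, 6, 42] ray [0.4955 0.1136 0.065 ] cloud med [0.4951 0.1139 0.065 ] mid [0.4953 0.115  0.0646] ext [0.023 0.023 0.004]
side green [279, 148, 8, 4, 28] ray [0.5087 0.2572 0.065 ] cloud med [0.5091 0.2535 0.0645] mid [0.5086 0.2568 0.0639] ext [0.021 0.026 0.004]
side blue [279, 159, 8, 3, 23] ray [0.5012 0.1694 0.065 ] cloud med [0.5035 0.1865 0.0576] mid [0.5022 0.1871 0.0577] ext [0.023 0.021 0.004]
scene TCP [0.5003 0.187  0.0757] tip z 0.1114 0.1312 xy lo [0.4949 0.1663] hi [0.5145 0.2027]
side TCP [0.5003 0.187  0.0757] tip z 0.1101 0.1213 xy lo [0.4891 0.1691] hi [0.5081 0.1835]
[ 0.2183 -0.0513  1.931   0.      1.2645 -1.2682] 0.0187
```

The blue key is in: it dropped about 7 mm in both views and held 15 N at the stop. Now the green key.

Emit:
{"op": "send_rows", "data": {
  "rows": [
    [0,[-0.05,3.55,0],0],
    [0,[-0.05,3.55,0],0],
    [0,[0,0,0],0],
    [0,[0,0,2],0],
    [0,[0,0,1.5],0],
    [0,[0,0,0.5],0],
    [0,[0,0,0],0],
    [0,[0,0,0],0]
  ]
}}

```text
t: 13.32
tool_pos: [0.5091, 0.2579, 0.0381]
tool_rot: [0.133, 3.138, 0.001]
contact_force: [-0.0, 0.1, -0.3]
opening: 0.0002
grip_force: 0.0
```

```bash
python3 to.py "(.508,.258,.0245)"
```

```text
t 13.325 pos [0.5091 0.2579 0.0381] F [-0.   0.1 -0.3] open 0.0002 yaw x [-0.996  0.084 -0.001] z [ 0.001  0.    -1.   ]
(.508,.258,.0245) tool cm [ 0.11 -0.    1.36]
```

Emit:
{"op": "send_rows", "data": {
  "rows": [
    [0,[0,0,0.4],0],
    [0,[0,0,0.4],0],
    [0,[0,0,0.3],0],
    [0,[0,0,0.2],0],
    [0,[0,0,0.2],0],
    [0,[0,0,0],0]
  ]
}}

```text
t: 14.08
tool_pos: [0.5094, 0.2582, 0.0252]
tool_rot: [0.132, 3.138, 0.0]
contact_force: [-4.5, -2.8, 15.0]
opening: -0.0001
grip_force: 7.3
```

It is at the stop (15 N, more than the spring's 5.1 N). Holding for about 1.1 s, then releasing.

Emit:
{"op": "send_rows", "data": {
  "rows": [
    [0,[0,0,0.05],0],
    [0,[0,0,0],0],
    [0,[0,0,0],0],
    [0,[0,0,0],0],
    [0,[0,0,0],0],
    [0,[0,0,0],0],
    [0,[0,0,0],0],
    [0,[0,0,0],0],
    [0,[0,0,0],0]
  ]
}}

```text
t: 15.2
tool_pos: [0.5094, 0.2583, 0.0252]
tool_rot: [0.132, 3.138, -0.0]
contact_force: [-5.9, -2.6, 17.3]
opening: 0.0
grip_force: 8.4
```

Emit:
{"op": "send_rows", "data": {
  "rows": [
    [0,[0,0,-0.5],0],
    [0,[0,0,-1],0],
    [0,[0,0,-3],0],
    [0,[0,0,-4],0],
    [0,[0,0,-4],0],
    [0,[0,0,0],0],
    [0,[0,0,0],0],
    [0,[0,0,0],0]
  ]
}}

```text
t: 16.2
tool_pos: [0.5072, 0.2575, 0.1449]
tool_rot: [-0.132, -3.135, 0.002]
contact_force: [0.1, -0.1, 0.3]
opening: 0.0001
grip_force: 0.0
```

```bash
python3 m.py | egrep "blue|red|green|orange"
python3 - <<'E'
from h import *
cv2.imwrite("pics/s2.png",ctrl.get_image("scene")["frame"][...,::-1])
E
```

```text
scene red [411, 232, 15, 13, 109] ray [0.4965 0.1221 0.065 ] cloud med [0.497  0.1205 0.0659] mid [0.4978 0.1202 0.0664] ext [0.025 0.023 0.003]
scene green [463, 262, 16, 14, 117] ray [0.5083 0.2605 0.065 ] cloud med [0.5106 0.2589 0.0671] mid [0.5096 0.2601 0.0673] ext [0.024 0.026 0.003]
scene blue [435, 249, 15, 12, 99] ray [0.5099 0.1926 0.065 ] cloud med [0.5046 0.1898 0.0592] mid [0.5039 0.1898 0.0594] ext [0.023 0.024 0.004]
scene orange [289, 191, 5, 5, 15] ray [ 0.5927 -0.2002  0.092 ] cloud med [ 0.5838 -0.2088  0.0833] mid [ 0.5842 -0.2086  0.0832] ext [0.015 0.014 0.005]
side red [278, 165, 9, 6, 45] ray [0.4958 0.1132 0.065 ] cloud med [0.4948 0.1142 0.0645] mid [0.4954 0.1154 0.0651] ext [0.023 0.024 0.004]
side green [279, 148, 8, 4, 25] ray [0.5086 0.2556 0.065 ] cloud med [0.5087 0.2529 0.0646] mid [0.5087 0.255  0.0654] ext [0.021 0.022 0.004]
side blue [279, 159, 8, 3, 23] ray [0.5012 0.1694 0.065 ] cloud med [0.5031 0.1885 0.0571] mid [0.502  0.1876 0.0572] ext [0.022 0.019 0.003]
side orange [330, 212, 6, 5, 23] ray [ 0.5833 -0.2177  0.092 ] cloud med [ 0.5869 -0.2002  0.082 ] mid [ 0.588  -0.2001  0.0786] ext [0.014 0.019 0.01 ]
```

View pics/s2.png

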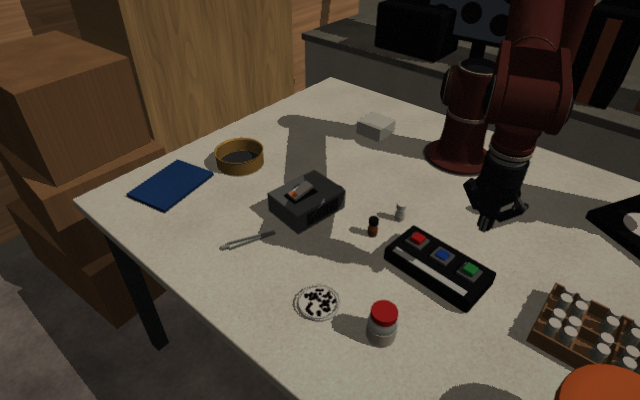

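The green key (471,269) and red key (418,239) are up, blue (443,256) is in and the rocker is over. The loose things have not moved, and the gripper is clear.

```bash
python3 -c "
from station import ctrl
print(ctrl.finish_job())"
```

```text
the job is handed in; nothing more can be done
None
```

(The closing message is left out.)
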